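# Fold the carton's end flaps and hold its top flap at 60 degrees for gluing

## Robot

A 6-joint arm with a two-finger parallel gripper is mounted at the origin on the work surface. World frame = base frame: x ahead of the robot, y to its left, z up, the work surface at z = 0. Lengths are in m, angles in rad, forces in N, time in s.
With the tool pointing down it reaches from about 0.35 to 0.975 m from the base axis. Payload 4.9 kg.
Tool frame: the origin (TCP) lies between the finger pads; the fingertips stand 14 mm ahead of it and the grasp point (between the pads) lies 5 mm behind it (manip.tcp_to_tips is the distance from the TCP to the fingertips, in m); z points along the fingers, y is the line along which they close (so a half turn about z gives the same grasp; the last joint's range is limited). The gripper opens to 85 mm and grips with 20 to 120 N. Pads are 22 mm wide; open, the fingers measure 114 mm over their backs; the gripper's body (76 mm by 85 mm) begins 54 mm behind the grasp point. The pads swing forward as they close: fully open they stand 13 mm farther back than shut.
Start: joints at [1.217, 0.053, 1.613, -0, 1.476, -0.119], TCP at [0.145, 0.608, 0.245] pointing down, gripper open.
Joint ranges: [-3.01, 3.01], [-1.01, 2.22], [0.06, 2.58], [-1.02, 4.17], [0.09, 2.62], [-3.14, 3.14]. Speed limits (rad/s): [2.57, 2.57, 3.14, 3.14, 3.14, 3.14].

## Interface

Orientations are given as a unit quaternion [w, x, y, z].
In Python, from plant import manip gives the robot as it stands.
- The arm moves only by the tool servo_tool, never from a script. Its argument "moves" is a list that holds one entry, the list of rows, each a list of 7 numbers: the shift along the tool's x, y, z in mm, then the turn, a rotation vector about the tool's x, y, z in degrees, then the finger opening in mm, from 0 to 85.4. In form: [[[x, y, z, ax, ay, az, fingers], ...]]. A call has 1 to 12 rows; each row shifts and turns the commanded pose from where the row before left it, along the tool's axes as they then stand; what a row does not reach is not made up. A row lasts 1/8 s, in which the tool goes at most 62.5 mm and 10.7 degrees, less where a joint would pass 70% of its speed; a pose out of reach is approached as far as the arm can. A call with a gripper value outside its range is refused whole. The fingers move at their own pace and stop on an object; the grip force is fixed at half the most. Time passes only in rows, so rows that do not move let the fingers close. It gives the time, the measured TCP pose, the force, the opening and the grip force at its end, in the units of the state.
- manip.state(): the state, without advancing time (a new reading comes with each control period).
- manip.grab_frame(name): name is "side" or "top" or "wrist"; returns a dict with "image" (384x512x3 uint8, blue, green, red), "mtx" (3x3 intrinsics, pixels), "eye" and "rotation" of the camera in the world. Camera axes: x right, y down, z forward; pixel columns grow to the right and rows downward; lengths in m; the calibration is good to about 2 mm. A picture is of the moment at which its call begins. There is no depth.
- manip.job_done(): hands the job in; it is judged then, once.
The state is a dict: "time": time; "joint_pos": joint angles; "joint_vel": joint speeds; "joint_efforts": joint torques, N m; "tool_pos": TCP position; "tool_rot": TCP orientation; "contact_force": force on the tool from outside, world axes, zero at the start; "ft_torque": the same for the moment, N m; "gripper_width": opening from 0.0 (shut) to 1.0 (fully open); "grasp_force": force on a finger pad.
Only numpy, scipy, OpenCV 4.12 (cv2) and the standard library are available. Lean on these libraries where they do the work, as an engineer would, in place of code of your own. Each camera call takes 0.05 s, during which the arm holds its last target. There are 200 camera calls.

## Task

Close the two end flaps of the carton, one after the other in either order, folding each down flat over the opening while the long top flap still stands open; then bring the top flap over and hold it at 60 degrees up from shut, so that a colleague can run glue along the folded end flaps. The top flap falls shut on its own, so never let it drop towards the carton: the job finishes with the gripper still holding it still at that angle, and everything else on the table is left where it stands.

Things in the scene. Friction and masses are not known exactly. Their poses are not given: they have to be found in the camera images.
- carton: the open cardboard carton, fixed to the table: outside 180 mm along its own x, 260 mm along its own y, 120 mm high, walls 6 mm. Origin at the centre of its underside; z up, +x points away from the robot to the side where the top flap is hinged, +y to its left end.
- flap_left (a joint): left end flap (cardboard, 105 mm long from crease to free edge, 166 mm wide, 6 mm thick, 50 g), creased along the top rim of the carton's +y end (crease line at carton y = +130 mm, z = 120 mm, parallel to carton x). Value in rad: 0 = folded flat over the opening (a stop), 1.57 = upright, more = leaning outward, up to 2.2. The stiff crease (0.06 N m of friction) leaves it wherever it is put.
- flap_right (a joint): right end flap, the mirror image at the -y end (crease at carton y = -130 mm, z = 120 mm); the same size, values and stiffness.
- topflap (a joint): long top flap (260 mm along carton y, 182 mm from crease to free edge, 8 mm board), creased at the far rim. Value in rad: 0 = shut, level over the carton; 1.57 = upright; 1.8 = leaning away from the robot, its stop. 60 degrees is 1.047. About 0.2 kg, crease friction 0.03 N m: starts near vertical, where it stays or leans back on its stop; below about 75 degrees it falls shut.
- topflap_edge (a point): middle of the wooden batten (20 mm by 16 mm thick, full width) at the top flap's free edge, 172 mm from the crease and 8 mm above the flap's underside (the middle of the batten's thickness). Its axes turn with the flap: x runs from the free edge to the crease, y along the batten, z is the normal of the flap's outer face.
- topflap_hinge (a point): middle of the top flap's crease line, at carton x = +90 mm, y = 0, z = 128 mm; lies on the underside of the flap. The crease runs along carton y. Its axes turn with the flap like those of topflap_edge.
- flap_left_edge (a point): middle of the left end flap's free edge, 105 mm from its crease.
- flap_right_edge (a point): middle of the right end flap's free edge, 105 mm from its crease.
- packed_vase: small honey-glazed vase, 76 mm wide, 98 mm tall, standing inside the carton; bystander. Origin at the centre of its underside
- tall_vase: honey-glazed vase, 124 mm wide, 225 mm tall, at one side of the table; bystander. Origin under its centre
- planter: dark brown open planter, 136 mm wide, 130 mm tall, at the other side of the table; bystander. Origin under its centre
- bowl: clay bowl, 120 mm wide, 50 mm tall, behind the carton; bystander. Origin under its centre
- brush: flat brush, under 40 mm high, lying about 155 mm in front of the carton centre, roughly along carton y; bystander. Its length runs along its own x axis
- glue_bottle: white bottle, 54 mm wide, 150 mm tall, on the left; bystander. Origin under its centre
- cork_pad: cork disc, 100 mm wide, 12 mm thick, behind the carton; bystander. Origin under its centre

How it is judged:
On the way, in this order (a step that is already met when the one before it is completed fails the run):
1. one end flap is folded flat while the top flap stands open (value of joint any of flap_left, flap_right below 0.15 rad and value of joint topflap above 1.3 rad), for 0.2 s.
2. both end flaps are folded flat while the top flap stands open (value of joint each of flap_left, flap_right below 0.15 rad and value of joint topflap above 1.3 rad), for 0.2 s.
At the end, for the whole second after the job is handed in: Both end flaps lie flat (within 0.15 rad), and the gripper's fingers hold the top flap still (under 0.05 rad/s) at 60 degrees up from shut, within about 7 degrees either way (0.927 to 1.167 rad), touching it with more than 0.1 N; nothing else carries it, and the bystanders are where they stood (value of joint each of flap_left, flap_right below 0.15 rad and value of joint topflap between 0.927 and 1.167 rad and velocity of joint topflap between -0.05 and 0.05 rad/s and contact force between the fingers and topflap above 0.1 N and contact force between topflap and packed_vase below 0.05 N and contact force between topflap and tall_vase below 0.05 N and contact force between topflap and planter below 0.05 N and contact force between topflap and bowl below 0.05 N and contact force between topflap and brush below 0.05 N and contact force between topflap and glue_bottle below 0.05 N and contact force between topflap and cork_pad below 0.05 N and distance of each of packed_vase, tall_vase, planter, bowl, brush, glue_bottle, cork_pad from where it was at the start of the episode below 0.03 m); the arm keeps its last pose, push and grip.
It fails at once if the top flap drops below 34 degrees (0.6 rad) (value of joint topflap below 0.6 rad).
It fails at once if a bystander is pushed more than 30 mm (distance of any of packed_vase, tall_vase, planter, bowl, brush, glue_bottle, cork_pad from where it was at the start of the episode above 0.03 m).
It also fails if it takes over 58 s, if anything falls off the work surface, if the arm or the gripper's body presses on something with over 40 N, if the wrist force passes 120 N, or if a joint passes its speed limit or range.

## Working session

There is one attempt and no reset: what is moved stays moved. The work goes in short steps, Python scripts to look and compute and a tool call to move; the robot and the scene stay as the last step left them, time stands still between calls to the robot, and variables do not carry over. Pictures are saved under pics/ and viewed, at most 10 in all, crops included, and the job is handed in when it is done.

Besides the shell and the picture viewer there is one more tool, called after "Request:" by a JSON object that holds its "method" and its "body", one argument or row to a line. servo_tool: Moves the arm, as the interface text tells. Its arguments: {"type":"object","properties":{"moves":{"type":"array"}},"required":["moves"]}

```bash
mkdir -p pics; ls; python3 - <<'E'
from plant import manip
import cv2,pickle
s=manip.state();print(s)
d={}
for n in("side","top"):
    f=manip.grab_frame(n);d[n]=f;cv2.imwrite(f"pics/{n}0.png",f["image"]);print(n,f["mtx"],f["eye"],f["rotation"])
pickle.dump(d,open("f0.pkl","wb"))
E
```

```text
pics
{'time': 0.0, 'joint_pos': array([ 1.21697603e+00,  5.33444724e-02,  1.61428199e+00,  2.51065871e-05,
        1.47599689e+00, -1.19049926e-01]), 'joint_vel': array([-0.00143929, -0.00030122, -0.00106905, -0.00025044,  0.00025581,
       -0.00044882]), 'joint_efforts': array([ 1.17150153e-04, -3.93675900e+01, -3.70179999e+01, -3.60272554e-05,
        7.06032763e-03, -5.71682392e-06]), 'tool_pos': array([0.14520558, 0.60729384, 0.24407784]), 'tool_rot': array([-2.49982357e-04,  1.17116923e-01,  9.93117614e-01, -9.84176452e-04]), 'contact_force': array([0.0748039 , 0.20820167, 0.1847165 ]), 'ft_torque': array([-0.03756046, -0.04984998, -0.0171268 ]), 'grasp_force': 0.0, 'gripper_width': 1.0003557910804266}
side [[378.67339971   0.         253.46559522]
 [  0.         378.67339971 196.97712887]
 [  0.           0.           1.        ]] [0.07920672 1.118209   1.14894805] [ 0.07273641 -0.18358675  0.88847792 -0.41426115]
top [[491.70345083   0.         260.67310871]
 [  0.         491.70345083 194.16854359]
 [  0.           0.           1.        ]] [ 0.35413896 -0.01873543  2.0684993 ] [-0.03320501  0.71311929 -0.69963786  0.02941356]
```

View pics/top0.png

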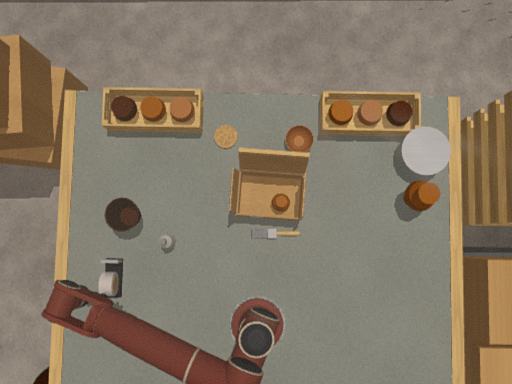

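View pics/side0.png

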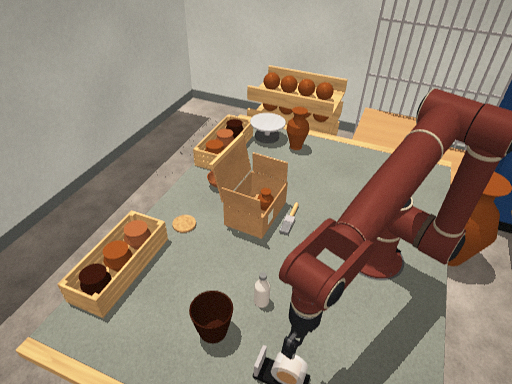

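The top view shows the carton around (268,190) with the top flap upright at (275,160), the brush at (275,234), the bowl at (299,138) and the cork pad at (226,136). The side view shows the carton at (255,200) with both end flaps near upright. I'll enlarge both.

```bash
python3 - <<'E'
import cv2,pickle,numpy as np
d=pickle.load(open("f0.pkl","rb"))
a=cv2.resize(d["top"]["image"][135:245,215:325],None,fx=5,fy=5,interpolation=cv2.INTER_CUBIC)
b=cv2.resize(d["side"]["image"][125:245,195:315],None,fx=5,fy=5,interpolation=cv2.INTER_CUBIC)
cv2.imwrite("pics/a.png",a);cv2.imwrite("pics/b.png",b)
E
```

```text
(no output)
```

View pics/a.png

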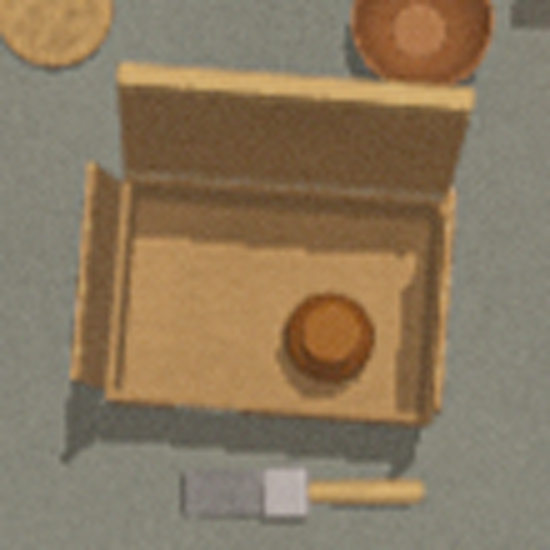

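View pics/b.png

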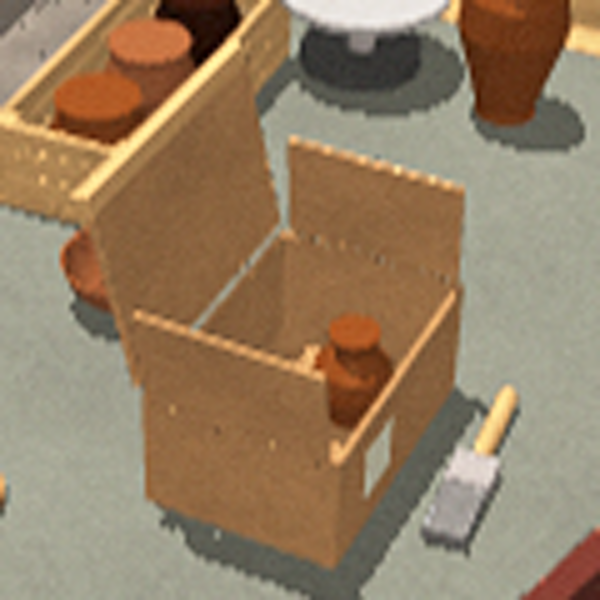

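The enlarged top view gives the rim near corners at about (107,400) and (432,422), the flap crease from (130,182) to (447,198) and the left flap edge from (90,163) to (75,380). The side crop gives the left flap edge from (135,315) to (327,377), the right flap edge from (290,140) to (463,190) and the batten from (85,193) to (240,42).

```bash
cat > h.py <<'E'
import numpy as np,cv2
from scipy.spatial.transform import Rotation as R
def rot(q): return R.from_quat(np.roll(q,-1))
def ray(f,u,v):
    d=rot(f["rotation"]).apply(np.linalg.inv(f["mtx"])@[u,v,1]);return np.array(f["eye"]),d/np.linalg.norm(d)
def plane(f,u,v,z):
    e,d=ray(f,u,v);return e+d*(z-e[2])/d[2]
def tri(f,p,g,q):
    A=0;b=0;r=[ray(f,*p),ray(g,*q)]
    for e,d in r:
        M=np.eye(3)-np.outer(d,d);A=A+M;b=b+M@e
    x=np.linalg.solve(A,b);return x,[np.linalg.norm((np.eye(3)-np.outer(d,d))@(x-e)) for e,d in r]
E
python3 - <<'E'
from h import *
import pickle
np.set_printoptions(precision=4,suppress=True)
d=pickle.load(open("f0.pkl","rb"));T,S=d["top"],d["side"]
t=lambda u,v:(215+(u+.5)/5-.5,135+(v+.5)/5-.5)
s=lambda u,v:(195+(u+.5)/5-.5,125+(v+.5)/5-.5)
P={n:plane(T,*t(*c),z) for n,c,z in[("NL",(107,400),.12),("NR",(432,422),.12),("HL",(128,182),.128),("HR",(447,198),.128)]}
P.update({"s_NR":plane(S,*s(458,290),.12),"s_NL":plane(S,*s(337,460),.12),"b_NL":plane(S,*s(334,567),0),"b_FL":plane(S,*s(150,498),0),"b_NR":plane(S,*s(458,385),0)})
for k,v in P.items():print(k,v)
for n,a,b in[("LFfar",(92,163),(135,315)),("LFnear",(75,380),(327,377)),("RFfar",(452,190),(290,140)),("RFnear",(437,415),(463,190)),("batL",(119,65),(80,195)),("batR",(473,91),(240,42))]:
    print(n,*tri(T,t(*a),S,s(*b)))
for n,a,z in[("vase top",(331,333),.098),("brushL",(182,495),.01),("brushR",(425,490),.01),("bowl",(422,25),.05),("cork",(55,15),.012)]:print(n,plane(T,*t(*a),z))
for n,p,z in[("tall",(428,193),.225),("planter",(123,214),.13),("glue",(167,242),.15)]:print(n,plane(T,*p,z))
yaw=np.arctan2(*(P["NL"]-P["NR"])[:2]);print("yaw",-np.degrees(yaw),np.degrees(np.arctan2(*(P["HL"]-P["HR"])[:2])))
E
```

```text
NL [0.4439 0.0896 0.12  ]
NR [ 0.4314 -0.1681  0.12  ]
HL [0.6174 0.0766 0.128 ]
HR [ 0.6093 -0.1773  0.128 ]
s_NR [ 0.4333 -0.1615  0.12  ]
s_NL [0.4498 0.0857 0.12  ]
b_NL [0.4471 0.0871 0.    ]
b_FL [0.6228 0.0758 0.    ]
b_NR [ 0.428  -0.1751  0.    ]
LFfar [0.6182 0.0994 0.2218] [np.float64(0.0004505242340870099), np.float64(0.0004505242340871462)]
LFnear [0.4534 0.1082 0.2233] [np.float64(0.0003345497758331465), np.float64(0.00033454977583299394)]
RFfar [ 0.6023 -0.1733  0.224 ] [np.float64(0.0005223325077042026), np.float64(0.000522332507704245)]
RFnear [ 0.4352 -0.163   0.2256] [np.float64(0.002775525079923867), np.float64(0.002775525079923846)]
batL [0.6767 0.0755 0.3036] [np.float64(0.0026224893324366186), np.float64(0.002622489332436446)]
batR [ 0.6598 -0.1825  0.3042] [np.float64(0.005139344922838281), np.float64(0.005139344922838262)]
vase top [ 0.5022 -0.0879  0.098 ]
brushL [0.3709 0.0313 0.01  ]
brushR [ 0.379  -0.1714  0.01  ]
bowl [ 0.7642 -0.1612  0.05  ]
cork [0.7748 0.1475 0.012 ]
tall [ 0.5341 -0.6361  0.225 ]
planter [0.4373 0.5354 0.13  ]
glue [0.3309 0.3536 0.15  ]
yaw -2.7786497195915616 1.8239208415152066
```

Request:
{"method": "servo_tool", "body": {
  "moves": [
    [[0, 0, -36, 0, 0, -10.2, 0], [-33, -39, 0, 0, 0, 0, 0], [-33, -39, 0, 0, 0, 0, 0], [-33, -39, 0, 0, 0, 0, 0], [-33, -39, 0, 0, 0, 0, 0], [-33, -39, 0, 0, 0, 0, 0], [-33, -39, 0, 0, 0, 0, 0], [-33, -39, 0, 0, 0, 0, 0], [-33, -39, 0, 0, 0, 0, 0], [-33, -39, 0, 0, 0, 0, 0], [-33, -39, 0, 0, 0, 0, 0], [0, 0, 0, 0, 0, 0, 0]]
  ]
}}

```text
time: 1.6
tool_pos: [0.4539, 0.1973, 0.2807]
tool_rot: [-0.001, 0.031, 1.0, -0.0]
contact_force: [-0.1, 0.2, -0.3]
gripper_width: 0.002
grasp_force: 0.0
```

Request:
{"method": "servo_tool", "body": {
  "moves": [
    [[-40, -47, 0, 0, 0, 0, 0], [0, 0, 39, 0, 0, 0, 0], [0, 0, 39, 0, 0, 0, 0], [0, 0, 0, 0, 0, 0, 0]]
  ]
}}

```text
time: 2.1
tool_pos: [0.4871, 0.1509, 0.1992]
tool_rot: [-0.004, 0.028, 1.0, -0.001]
contact_force: [-0.0, -0.2, 0.1]
gripper_width: -0.005
grasp_force: 0.0
```

Request:
{"method": "servo_tool", "body": {
  "moves": [
    [[0, -14, -2, 0, 0, 0, 0], [0, -14, -2, 0, 0, 0, 0], [0, -13, -2, 0, 0, 0, 0], [0, -20, 1, 0, 0, 0, 0], [0, -19, 6, 0, 0, 0, 0], [0, 0, 0, 0, 0, 0, 0]]
  ]
}}

```text
time: 2.85
tool_pos: [0.4855, 0.0693, 0.2028]
tool_rot: [0.0, 0.03, 1.0, -0.0]
contact_force: [0.4, 0.3, -0.5]
gripper_width: -0.002
grasp_force: 0.0
```

Request:
{"method": "servo_tool", "body": {
  "moves": [
    [[0, -16, 11, 0, 0, 0, 0], [0, -13, 15, 0, 0, 0, 0], [0, -9, 18, 0, 0, 0, 0], [0, -3, 12, 0, 0, 0, 0], [0, -1, 7, 0, 0, 0, 0], [0, 0, 4, 0, 0, 0, 0], [0, 0, 0, 0, 0, 0, 0], [0, 0, 0, 0, 0, 0, 0]]
  ]
}}

```text
time: 3.85
tool_pos: [0.4823, 0.0287, 0.1395]
tool_rot: [-0.002, 0.028, 1.0, -0.001]
contact_force: [-17.7, -0.7, 26.0]
gripper_width: 0.003
grasp_force: 13.2
```

```bash
python3 - <<'E'
from plant import manip
import cv2
a=manip.grab_frame("side")["image"][105:245,195:335]; b=manip.grab_frame("top")["image"][135:245,215:325]
z=lambda i:cv2.resize(i,(400,400),interpolation=cv2.INTER_CUBIC)
cv2.imwrite("pics/c.png",cv2.hconcat([z(a),z(b)]))
E
```

```text
(no output)
```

View pics/c.png

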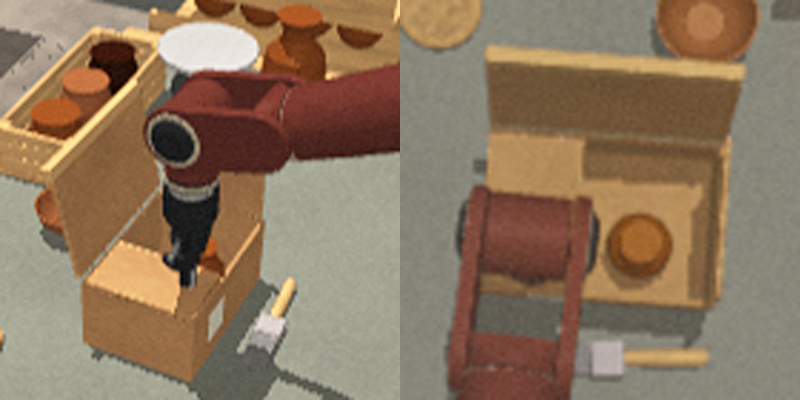

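The left flap lies flat under the fingertip, and the top flap still leans back. Next is the right flap, mirrored.

Request:
{"method": "servo_tool", "body": {
  "moves": [
    [[0, 0, -54, 0, 0, 0, 0], [0, 0, -54, 0, 0, 0, 0], [0, 0, -54, 0, 0, 0, 0], [0, -52, 0, 0, 0, 0, 0], [0, -52, 0, 0, 0, 0, 0], [0, -53, 0, 0, 0, 0, 0], [0, -52, 0, 0, 0, 0, 0], [0, -52, 0, 0, 0, 0, 0], [0, 0, 46, 0, 0, 0, 0], [0, 0, 46, 0, 0, 0, 0], [0, 0, 0, 0, 0, 0, 0]]
  ]
}}

```text
time: 5.32
tool_pos: [0.4659, -0.2301, 0.2002]
tool_rot: [-0.004, 0.028, 1.0, 0.003]
contact_force: [-0.5, 0.1, 0.5]
gripper_width: 0.002
grasp_force: 0.0
```

Request:
{"method": "servo_tool", "body": {
  "moves": [
    [[0, 13, -3, 0, 0, 0, 0], [0, 13, -3, 0, 0, 0, 0], [0, 13, -2, 0, 0, 0, 0], [0, 19, 1, 0, 0, 0, 0], [0, 19, 6, 0, 0, 0, 0], [0, 16, 11, 0, 0, 0, 0], [0, 13, 15, 0, 0, 0, 0], [0, 9, 18, 0, 0, 0, 0], [0, 3, 12, 0, 0, 0, 0], [0, 1, 7, 0, 0, 0, 0], [0, 0, 3, 0, 0, 0, 0], [0, 0, 0, 0, 0, 0, 0]]
  ]
}}

```text
time: 6.82
tool_pos: [0.4753, -0.1135, 0.1405]
tool_rot: [0.0, 0.029, 1.0, -0.0]
contact_force: [0.1, 0.8, 1.0]
gripper_width: -0.0
grasp_force: 0.0
```

Request:
{"method": "servo_tool", "body": {
  "moves": [
    [[0, 0, 2, 0, 0, 0, 0], [0, 0, 0, 0, 0, 0, 0], [0, 0, 0, 0, 0, 0, 0]]
  ]
}}

```text
time: 7.2
tool_pos: [0.4756, -0.1136, 0.1399]
tool_rot: [0.001, 0.029, 1.0, -0.0]
contact_force: [-3.0, 0.5, 6.3]
gripper_width: 0.003
grasp_force: 3.1
```

Request:
{"method": "servo_tool", "body": {
  "moves": [
    [[0, 0, -52, 0, 0, 0, 85], [0, 0, -52, 0, 0, 0, 85], [0, 0, -52, 0, 0, 0, 85], [0, 0, -52, 0, 0, 0, 85], [0, 0, -52, 0, 0, 0, 85], [50, 0, 0, 0, 0, 0, 85], [50, 0, 0, 0, 0, 0, 85], [0, 0, 0, 0, 0, 0, 85]]
  ]
}}

```text
time: 8.2
tool_pos: [0.3736, -0.1074, 0.3995]
tool_rot: [0.002, 0.029, 1.0, -0.001]
contact_force: [0.4, 0.7, -0.3]
gripper_width: 0.996
grasp_force: 0.0
```

```bash
python3 - <<'E'
from plant import manip
import cv2,pickle
d={n:manip.grab_frame(n) for n in("side","top")}
pickle.dump(d,open("f1.pkl","wb"))
z=lambda i:cv2.resize(i,(400,400),interpolation=cv2.INTER_CUBIC)
cv2.imwrite("pics/d.png",cv2.hconcat([z(d["side"]["image"][125:225,195:295]),z(d["top"]["image"][135:235,220:320])]))
E
```

```text
(no output)
```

View pics/d.png

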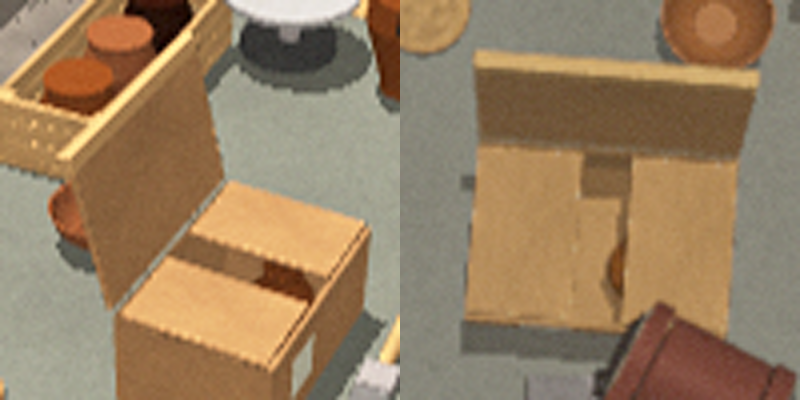

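Both end flaps lie flat. In the right panel (4x, offset 220,135) the batten's end face runs from (75,52) to (358,72), about 18 px high. I'll check this against the hinge geometry at the 1.8 rad stop.

```bash
cat >> h.py <<'E'
c=np.array([.526,-.0447,0]);psi=np.radians(-3.2);C=R.from_euler('z',psi)
def flap(th,r,n,y):  # point on top flap: r from crease, n from underside
    return c+C.apply([.09-r*np.cos(th)+n*np.sin(th),y,.128+r*np.sin(th)+n*np.cos(th)])
def proj(f,p):
    q=f["mtx"]@rot(f["rotation"]).inv().apply(p-np.array(f["eye"]));return q[:2]/q[2]
E
python3 - <<'E'
from h import *
import pickle
np.set_printoptions(precision=1,suppress=True)
d=pickle.load(open("f1.pkl","rb"))
for th in(1.7,1.8):
  print(th)
  for y in(.13,-.13):
    for r,n in((.182,16e-3),(.182,0),(0,0)):
      p=flap(th,r,n,y)
      print(y,r,n,"side",(proj(d["side"],p)+.5-[195,125])*4,"top",(proj(d["top"],p)+.5-[220,135])*4+[400,0])
E
```

```text
1.7
0.13 0.182 0.016 side [ 73.7 158.5] top [473.5  70.1]
0.13 0.182 0 side [ 88.  161.2] top [472.  87.]
0.13 0 0 side [115.  311.7] top [479.4 140.2]
-0.13 0.182 0.016 side [197.5  34.1] top [759.8  91.2]
-0.13 0.182 0 side [210.8  36.1] top [758.8 108.2]
-0.13 0 0 side [227.2 178.8] top [740.2 159.5]
1.8
0.13 0.182 0.016 side [ 58.1 157.6] top [475.3  51.9]
0.13 0.182 0 side [ 71.9 158.9] top [473.7  68.1]
0.13 0 0 side [115.  311.7] top [479.4 140.2]
-0.13 0.182 0.016 side [183.  34.] top [760.6  72.9]
-0.13 0.182 0 side [195.8  34.6] top [759.8  89.2]
-0.13 0 0 side [227.2 178.8] top [740.2 159.5]
```

The prediction matches the picture within about 1 px, so the top flap is at 1.8 rad. Next I compute the grasp moves.

```bash
cat >> h.py <<'E'
def pose(th,r,n,back=0,s=1):
    # tool z along edge->crease, tool y along +-flap normal
    x=C.apply([np.cos(th),0,-np.sin(th)]);nn=C.apply([np.sin(th),0,np.cos(th)])*s
    return flap(th,r,n,0)-x*back, R.from_matrix(np.c_[np.cross(nn,x),nn,x])
def delta(p,q,P,Q):
    return np.round(q.inv().apply(P-p)*1e3,1),np.round(np.degrees((q.inv()*Q).as_rotvec()),1)
E
python3 - <<'E'
from h import *
from plant import manip
s=manip.state();p=s["tool_pos"];q=rot(s["tool_rot"]);print(s["joint_pos"])
for sg in(1,-1):
    P,Q=pose(1.8,.167,.008,.11,sg);print(sg,P,"in current axes",delta(p,q,P,Q))
    # turn in parts: yaw 90 then tilt
    D=R.from_euler('z',[0],degrees=True)
    x=C.apply([0,0,-1.]);nn=C.apply([1.,0,0])*sg
    V=R.from_matrix(np.c_[np.cross(nn,x),nn,x]);print("yaw",delta(p,q,p,V)[1],"then",delta(P,V,P,Q)[1],"shift in yawed axes",delta(p,V,P,V)[0])
    w=np.radians(4*sg);piv=np.array([0,-8*sg,167.]);
    for a in(w,-w): Rr=R.from_rotvec([a,0,0]);print("4deg row",np.degrees(a),piv-Rr.apply(piv))
E
```

```text
[-4.70549778e-01 -5.72410966e-01  1.87760190e+00  5.66906055e-05
  1.83442228e+00 -1.98378430e+00]
1 [ 0.68647515 -0.05367195  0.39593818] in current axes (array([-307.7,   71.7,    3.3]), array([10.4, 10.4, 89.5]))
yaw [ 0.   0.1 89.9] then [13.1 -0.   0. ] shift in yawed axes [ 71.2 307.8   2.7]
4deg row 4.0 [ 0.         11.62984352  0.9648554 ]
4deg row -4.0 [  0.         -11.66881871  -0.15124818]
-1 [ 0.68647515 -0.05367195  0.39593818] in current axes (array([-307.7,   71.7,    3.3]), array([-10.4,  10.4, -89.7]))
yaw [ -0.1   0.  -90.1] then [-13.1   0.    0. ] shift in yawed axes [ -71.2 -307.8    2.7]
4deg row -4.0 [  0.         -11.62984352   0.9648554 ]
4deg row 4.0 [ 0.         11.66881871 -0.15124818]
```

Request:
{"method": "servo_tool", "body": {
  "moves": [
    [[0, 0, -25, 0, 0, 10, 85], [0, 0, 0, 0, 0, 10, 85], [0, 0, 0, 0, 0, 10, 85], [0, 0, 0, 0, 0, 10, 85], [0, 0, 0, 0, 0, 10, 85], [0, 0, 0, 0, 0, 10, 85], [0, 0, 0, 0, 0, 10, 85], [0, 0, 0, 0, 0, 10, 85], [0, 0, 0, 0, 0, 10, 85], [12, 51, 0, 0, 0, 0, 85], [12, 51, 0, 0, 0, 0, 85], [0, 0, 0, 0, 0, 0, 85]]
  ]
}}

```text
time: 9.8
tool_pos: [0.4813, -0.0887, 0.42]
tool_rot: [-0.003, 0.726, 0.688, -0.001]
contact_force: [-0.1, -1.0, -0.3]
gripper_width: 0.993
grasp_force: 0.0
```

Request:
{"method": "servo_tool", "body": {
  "moves": [
    [[12, 51, 0, 0, 0, 0, 85], [12, 51, 0, 0, 0, 0, 85], [12, 51, 0, 0, 0, 0, 85], [12, 51, 0, 0, 0, 0, 85], [0, 0, 0, 6.5, 0, 0, 85], [0, 0, 0, 6.5, 0, 0, 85], [0, 0, 0, 0, 0, 0, 85], [0, 0, 0, 0, 0, 0, 85]]
  ]
}}

```text
time: 10.8
tool_pos: [0.6847, -0.053, 0.4233]
tool_rot: [-0.082, 0.722, 0.682, -0.077]
contact_force: [-0.2, 0.2, -0.3]
gripper_width: 0.998
grasp_force: 0.0
```

```bash
python3 - <<'E'
from h import *
from plant import manip
s=manip.state();p=s["tool_pos"];q=rot(s["tool_rot"]);print(s["joint_pos"],p)
P,Q=pose(1.8,.167,.008,0);print(delta(p,q,P,Q))
f=manip.grab_frame("wrist");cv2.imwrite("pics/w.png",f["image"])
d=manip.grab_frame("side");cv2.imwrite("pics/e.png",cv2.resize(d["image"][65:245,155:335],(500,500)))
E
```

```text
[-0.17519703  0.30046753  1.05515714 -0.0292025   2.00992891 -0.12773935] [ 0.68472916 -0.05297738  0.42325711]
(array([ -0.6,   7.5, 136.2]), array([ 0.2, -0. , -0.1]))
```

View pics/w.png

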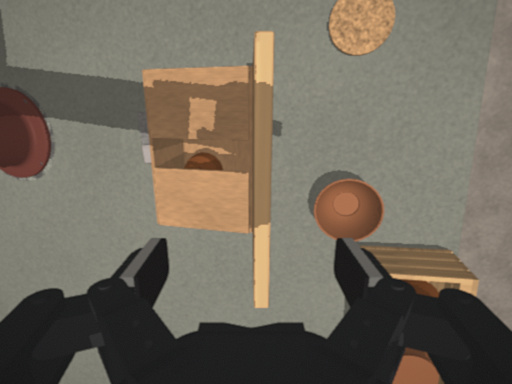

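The wrist view shows the batten as a bar at column 262, nearly midway between the open fingers (168 and 335) and parallel to the pads. I'll advance and close.

Request:
{"method": "servo_tool", "body": {
  "moves": [
    [[0, 7.5, 30, 0, 0, 0, 85], [0, 0, 36, 0, 0, 0, 85], [0, 0, 35, 0, 0, 0, 85], [0, 0, 35, 0, 0, 0, 85], [0, 0, 0, 0, 0, 0, 85], [0, 0, 0, 0, 0, 0, 40], [0, 0, 0, 0, 0, 0, 5], [0, 0, 0, 0, 0, 0, 5], [0, 0, 0, 0, 0, 0, 5], [0, 0, 0, 0, 0, 0, 5], [0, 0, 0, 0, 0, 0, 5], [0, 0, 0, 0, 0, 0, 5]]
  ]
}}

```text
time: 12.4
tool_pos: [0.6622, -0.0516, 0.2902]
tool_rot: [-0.081, 0.722, 0.682, -0.077]
contact_force: [3.4, -0.7, 4.5]
gripper_width: 0.175
grasp_force: 60.7
```

```bash
python3 - <<'E'
from h import *
from plant import manip
s=manip.state();p=s["tool_pos"];q=rot(s["tool_rot"]);print(s["gripper_width"]*85.4)
P,Q=pose(1.8,.167,.008,0);print(delta(p,q,P,Q))
h=flap(1.8,0,.008,0);print("hinge(mid-thickness) in tool",q.inv().apply(h-p)*1e3)
E
```

```text
14.958624579981592
(array([-0.7, -0.3,  1.4]), array([ 0.3,  0. , -0.1]))
hinge(mid-thickness) in tool [ -0.71944643  -1.13565585 168.44414189]
```

Gripped: the opening is 15 mm at 60 N. Now I swing it about the crease, a few degrees first.

Request:
{"method": "servo_tool", "body": {
  "moves": [
    [[0, -8.8, -0.2, -3, 0, 0, 5], [0, -8.8, -0.2, -3, 0, 0, 5], [0, -8.8, -0.2, -3, 0, 0, 5], [0, 0, 0, 0, 0, 0, 5]]
  ]
}}

```text
time: 12.9
tool_pos: [0.6356, -0.0501, 0.295]
tool_rot: [-0.024, 0.727, 0.686, -0.023]
contact_force: [2.9, 0.3, 3.9]
gripper_width: 0.175
grasp_force: 61.6
```

Request:
{"method": "servo_tool", "body": {
  "moves": [
    [[0, -8.8, -0.2, -3, 0, 0, 5], [0, -8.8, -0.2, -3, 0, 0, 5], [0, -8.8, -0.2, -3, 0, 0, 5], [0, -8.8, -0.2, -3, 0, 0, 5], [0, -8.8, -0.2, -3, 0, 0, 5], [0, -8.8, -0.2, -3, 0, 0, 5], [0, 0, 0, 0, 0, 0, 5]]
  ]
}}

```text
time: 13.78
tool_pos: [0.5831, -0.0471, 0.2921]
tool_rot: [0.089, 0.722, 0.682, 0.084]
contact_force: [3.6, -0.9, 0.9]
gripper_width: 0.175
grasp_force: 61.3
```

Request:
{"method": "servo_tool", "body": {
  "moves": [
    [[0, -8.8, -0.2, -3, 0, 0, 5], [0, -8.8, -0.2, -3, 0, 0, 5], [0, -8.8, -0.2, -3, 0, 0, 5], [0, -8.8, -0.2, -3, 0, 0, 5], [0, -8.8, -0.2, -3, 0, 0, 5], [0, -3, 0, -1, 0, 0, 5], [0, 0, 0, 0, 0, 0, 5], [0, 0, 0, 0, 0, 0, 5], [0, 0, 0, 0, 0, 0, 5], [0, 0, 0, 0, 0, 0, 5]]
  ]
}}

```text
time: 15.02
tool_pos: [0.5395, -0.0446, 0.2759]
tool_rot: [0.187, 0.702, 0.664, 0.177]
contact_force: [5.0, -0.5, -3.5]
gripper_width: 0.176
grasp_force: 60.8
```

```bash
python3 - <<'E'
from h import *
from plant import manip
s=manip.state();p=s["tool_pos"];q=rot(s["tool_rot"])
P,Q=pose(1.047,.167,.008,0);print(delta(p,q,P,Q))
g=p-q.apply([0,0,.005]); k=C.inv().apply(g-c)-[.09,0,.128];print("angle from position",np.arctan2(k[2],-k[0])-.008/.172, "tool tilt",np.arcsin(-q.apply([0,0,1])[2]))
d={n:manip.grab_frame(n)["image"] for n in("side","top")}
z=lambda i:cv2.resize(i,(400,400),interpolation=cv2.INTER_CUBIC)
cv2.imwrite("pics/f.png",cv2.hconcat([z(d["side"][105:245,195:335]),z(d["top"][100:250,180:330])]))
E
```

```text
(array([-0.8,  0.3, -0.6]), array([-0.2,  0. , -0.1]))
angle from position 1.0456511295559354 tool tilt 1.0497987581601909
```

View pics/f.png

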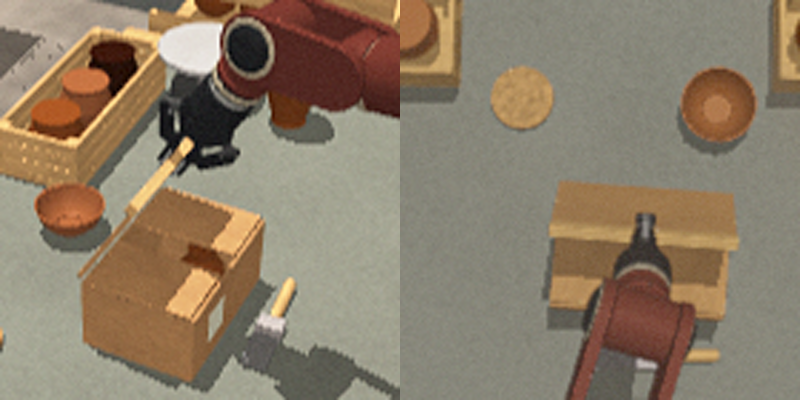

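The picture shows the batten (side panel, about (160,175)) held between the fingers at about 60°. The end flaps are flat and the bowl, cork pad and brush haven't moved. I'm handing in.

```bash
python3 -c "
from plant import manip
print(manip.job_done())"
```

```text
the job is handed in; nothing more can be done
None
```

I folded both end flaps flat and handed the job in at about 15 s, with the gripper holding the top flap still at 60° (measured 1.046 rad); the hand-in returned no verdict.

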